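# Seat the centrifuge rotor on its tapered drive spindle

## Task

Take the blue rotor by its silver knob and nest it on the tapered spindle in the centrifuge bowl: let it centre itself and, leaning on it only lightly, turn it until its notches drop over the spindle's drive dogs and it sits fully home and level, then let go and close the lid. Don't let the rotor fall onto the drive or bear down on it, and leave the other things on the bench where they are.

Things in the scene. Friction and masses are not known exactly. Their poses are not given: they have to be found in the camera images.
- rotor_mid (a point): Loose blue rotor with twelve black tube holes and a silver ribbed knob, about 0.35 kg, 100 mm across, 61 mm high. This point is on its axis, 30 mm above its underside, z up. Flat top plate 33 mm above the underside; the round knob, 28 mm across, stands on it from 33 to 61 mm.
- rotor_bore (a point): Mouth of the tapered bore in the rotor's underside, on the axis, 9 mm above the underside: 26 mm wide, narrowing upwards with a 16 degree half angle. Around it six lugs reach down to 2 mm above the underside, one along the rotor's x, then every 60 degrees; the six notches lie half-way between them.
- centrifuge: White bench centrifuge, fixed, 265 by 230 mm, top face 125 mm above the bench, 20 mm more depth behind the axis than in front of it. Origin on the bench below the spindle axis; x points from the control panel to the lid hinge, z up. Its round steel bowl is open to the top and 148 mm across.
- spindle_seat (a point): Point on the spindle axis, 54 mm above the bench, where the rotor's underside lies (to about 1 mm) when fully home; axes as the centrifuge. The steel spindle taper has the bore's angle, ends 24 mm above this point and is 17 mm wide at its tip. The drive bearing stands only a light push: pushing down with over 20 N, or dropping the rotor on it, damages it.
- spindle_dogs (a point): Centre of the two brass drive dogs, 4 mm wide, on opposite sides of the spindle, 11 to 20 mm from its axis. They may point any way; that is not measured. With lugs on the dogs the rotor stands 5.5 mm too high and loose; with dogs under notches (0.07 rad play; 60 degrees of turning at most) it drops home. The spindle is stiff (0.15 N m) and turns with a rotor that is home.
- lid (a joint): Angle of the clear lid in its white frame: 0 closed, about 1.5 (as found) standing open. 222 mm long from hinge to front edge, 190 mm wide, 8 mm thick. The hinge axis runs along the centrifuge's y, 120 mm behind the spindle axis, 127 mm above the bench. Stiff: it stays where it is left and takes about 3 N at the front edge to move. It swings down towards the control panel.
- lid_edge (a point): Middle of the lid's front edge on its outer face (the face that is on top when closed), 222 mm from the hinge along the lid and 8 mm off the hinge plane.
- spare_mid (a point): Bystander: loose white rotor with eight holes and a black knob, 100 mm across, 61 mm high; point at half height. Not to be moved.
- rack_mid (a point): Bystander: loose orange tube rack with tubes, 70 by 150 mm, 52 mm high to the tube caps; point on its centre line, 23 mm up. Not to be moved.
- bottle_mid (a point): Bystander: loose white wash bottle with red cap and thin spout, 70 mm across, 185 mm high, spout reaching 58 mm from the axis along its x; point on its axis, 78 mm up. Not to be moved.

How it is judged:
On the way:
1. the rotor sits home on the spindle, notches over the dogs, level and let go, with the lid still open (z of rotor_mid in the frame of spindle_seat below 0.0325 m and horizontal distance between rotor_mid and spindle_seat below 0.0025 m and angle between rotor_mid's own z axis and vertical below 0.035 rad and contact force between the fingers and rotor below 0.1 N and value of joint lid above 0.8 rad), for 0.3 s.
At the end, for the whole second after the job is handed in: the rotor rests on the spindle within 2.5 mm of its home height and of the axis and within 2 degrees of level, at rest, and the lid is closed to within 0.06 rad (z of rotor_mid in the frame of spindle_seat between 0.027 and 0.0325 m and horizontal distance between rotor_mid and spindle_seat below 0.0025 m and angle between rotor_mid's own z axis and vertical below 0.035 rad and linear speed of rotor below 0.02 m/s and value of joint lid below 0.06 rad); the robot touches nothing.
It fails at once if the rotor is dropped on or pressed against the drive dogs with more than 25 N (its weight included) while not yet home (contact force between rotor and centrifuge above 25 N and z of rotor_mid in the frame of spindle_seat above 0.0335 m).
It fails at once if the rotor is dropped or jammed onto the taper with more than about 30 N (its weight included), which is 50 N of contact force summed round the taper (contact force between rotor and centrifuge above 50 N).
It fails at once if the spare rotor is moved more than 15 mm (distance of spare_mid from where it was at the start of the episode above 0.015 m).
It fails at once if the tube rack is moved more than 15 mm (distance of rack_mid from where it was at the start of the episode above 0.015 m).
It fails at once if the wash bottle is moved more than 15 mm (distance of bottle_mid from where it was at the start of the episode above 0.015 m).
It also fails if it takes over 67 s, if anything falls off the work surface, if the arm or the gripper's body presses on something with over 40 N, if the wrist force passes 120 N, or if a joint passes its speed limit or range.

## Robot

A 7-joint arm with a two-finger parallel gripper is mounted at the origin on the work surface. World frame = base frame: x ahead of the robot, y to its left, z up, the work surface at z = 0. Lengths are in m, angles in rad, forces in N, time in s.
With the tool pointing down it reaches from about 0.425 to 0.95 m from the base axis. Payload 4.7 kg.
Tool frame: the origin (TCP) lies between the finger pads; the fingertips stand 25 mm ahead of it and the grasp point (between the pads) lies 6 mm ahead of it; z points along the fingers, y is the direction in which the jaws open and shut (so a half turn about z gives the same grasp; the last joint's range is limited). The gripper opens to 87 mm and grips with 3 to 60 N. Pads are 19 mm wide; open, the fingers measure 117 mm over their backs; the gripper's body (75 mm by 190 mm) begins 51 mm behind the grasp point.
Start: joints at [-1.266, 0.469, -0.049, 1.532, 0.024, 1.141, -0.082], TCP at [0.221, 0.638, 0.248] pointing down, gripper open.
Joint ranges: [-2.59, 2.59], [-0.33, 1.99], [-1.39, 1.29], [0.1, 2.45], [-1.04, 4.18], [0.21, 1.99], [-2.66, 2.66]. Speed limits (rad/s): [2.57, 2.57, 3.14, 3.14, 3.14, 3.14, 3.14].

## Interface

Orientations are given as a 3x3 rotation matrix whose columns are the frame's x, y, z axes.
In Python, from cell import robot gives the robot as it stands. The module is installed in compiled form; this text tells all that it offers.
- The arm moves only by the tool arm_command, never from a script. Its argument "deltas" is a list of rows, each a list of 7 numbers: the shift along the tool's x, y, z in mm, then the turn, a rotation vector about the tool's x, y, z in degrees, then the gripper command: -1 is shut, 1 is fully open, values between are in proportion. In form: [[tx, ty, tz, ax, ay, az, claw], ...]. A call has 1 to 12 rows; each row is the pose to reach, as a shift and turn from the pose commanded when the call began, along the tool's axes at that moment; what a row does not reach only later rows make up. A row lasts 1/12 s, in which the tool goes at most 41.7 mm and 7.16 degrees, less where a joint would pass 70% of its speed; a pose out of reach is approached as far as the arm can. A call with a gripper value outside its range is refused whole. The fingers move at their own pace and stop on an object; "force" is the grip in N (left out, the last holds). Time passes only in rows, so rows that repeat a pose let the fingers close. It gives the time, the measured TCP pose, the force and the opening at its end, in the units of the state.
- robot.read_state(): the state, without advancing time (a new reading comes with each control period).
- robot.camera(name): name is "scene" or "top" or "wrist"; returns (picture, depth): 480x640x3 uint8, blue, green, red; 480x640 float32, m along the optical axis (not along the pixel's ray), 0 where there is no reading.
- robot.camera_model(name): a dict with "intrinsics" (3x3 intrinsics, pixels), "rvec" (rotation vector, rad) and "tvec" (3), from world to camera coordinates, as OpenCV has them. Camera axes: x right, y down, z forward; pixel columns grow to the right and rows downward; lengths in m; the calibration is good to about 2 mm. A picture is of the moment at which its call begins: read the wrist's pose just before it. camera_model takes no time and is no camera call; for the wrist camera it gives the pose at the moment of the call.
- robot.job_done(): hands the job in, once; it reports no verdict.
The state is a dict: "time_s": time; "qpos": joint angles; "qvel": joint speeds; "tau": joint torques, N m; "position": TCP position; "eef_rot": TCP orientation; "contact_force": force on the tool from outside, world axes, zero at the start; "ft_torque": the same for the moment, N m; "grip_width": finger opening in m.
Only numpy, scipy, OpenCV 4.12 (cv2) and the standard library are available. Lean on these libraries where they do the work, as an engineer would, in place of code of your own. Each camera call takes 0.05 s, during which the arm holds its last target. There are 200 camera calls.

## Working session

There is one attempt and no reset: what is moved stays moved. The work goes in short steps, Python scripts to look and compute and a tool call to move; the robot and the scene stay as the last step left them, time stands still between calls to the robot, and variables do not carry over. Pictures are saved under pics/ and viewed, about 8 in all and at most 12, crops included, and the job is handed in when it is done.

Besides the shell and the picture viewer there is one more tool, called after "Call:" by a JSON object that holds its "fn" and its "kwargs". arm_command: Moves the arm, as the interface text tells. Its arguments: {"type":"object","properties":{"deltas":{"type":"array"},"force":{"type":"number"}},"required":["deltas"]}

```bash
mkdir -p pics; cat > h.py <<'E'
import numpy as np, cv2
from cell import robot
def cam(n):
    m=robot.camera_model(n); R=cv2.Rodrigues(np.array(m["rvec"],float))[0]
    return np.array(m["intrinsics"],float),R,np.array(m["tvec"],float).ravel()
def ray(c,u,v,z):
    K,R,t=c; d=R.T@np.linalg.solve(K,[u,v,1.]); o=-R.T@t
    return o+d*(z-o[2])/d[2]
def proj(c,p):
    K,R,t=c; q=K@(R@np.array(p,float)+t); return q[:2]/q[2]
def cloud(c,D):
    K,R,t=c; v,u=np.mgrid[:480,:640]
    P=np.stack([(u-K[0,2])/K[0,0]*D,(v-K[1,2])/K[1,1]*D,D],-1)
    return (P-t)@R
def st():
    s=robot.read_state(); print(round(s["time_s"],2),np.round(s["position"],4),np.round(s["eef_rot"],3).tolist(),"F",np.round(s["contact_force"],2),"M",np.round(s["ft_torque"],3),"w",s["grip_width"],"q",np.round(s["qpos"],3)); return s
E
python3 - <<'E'
from h import *
st()
for n in("top","scene"):
    c=cam(n); I,D=robot.camera(n); cv2.imwrite(f"pics/{n}1.png",I); np.savez(f"{n}1.npz",I=I,D=D); print(n,c[0].tolist(),-c[1].T@c[2])
E
```

```text
0.0 [0.221  0.6372 0.2465] [[-0.945, 0.328, -0.001], [0.328, 0.945, -0.002], [-0.0, -0.002, -1.0]] F [-0.14  0.2  -0.3 ] M [0.007 0.034 0.04 ] w 0.08715713928910172 q [-1.266  0.469 -0.049  1.534  0.024  1.141 -0.082]
top [[574.0160072601021, 0.0, 327.0274310744215], [0.0, 574.0160072601021, 244.4548212268545], [0.0, 0.0, 1.0]] [0.43324928 0.06859941 1.29931726]
scene [[447.78345145356735, 0.0, 326.5250378598042], [0.0, 447.78345145356735, 242.20315861844767], [0.0, 0.0, 1.0]] [ 1.25779271 -0.36283998  0.8038115 ]
```

View pics/top1.png

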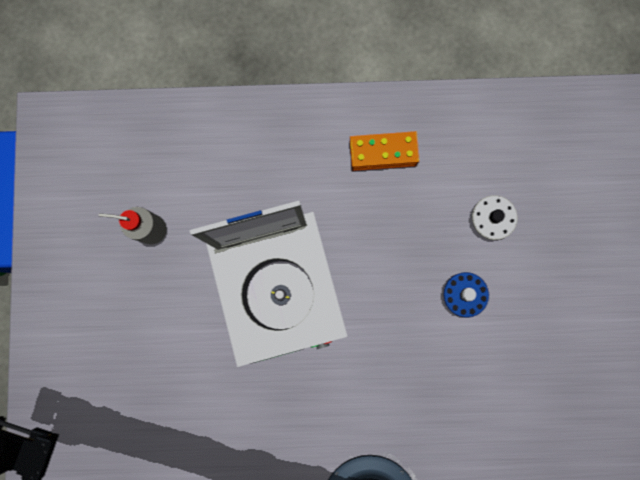

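View pics/scene1.png

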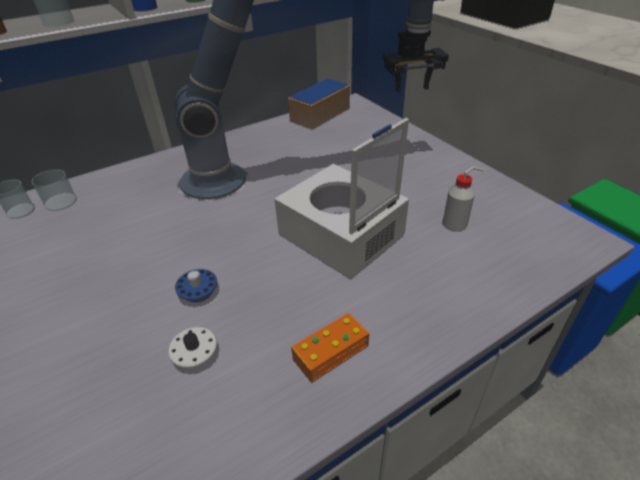

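```bash
python3 - <<'E'
from h import *
z=np.load("top1.npz"); I,D=z["I"],z["D"]; c=cam("top"); P=cloud(c,D)
print(c[1])
hsv=cv2.cvtColor(I,cv2.COLOR_BGR2HSV)
m=cv2.inRange(hsv,(105,120,40),(130,255,255)); m[:,:420]=0;m[:,520:]=0
n=cv2.findContours(m,0,2)[0]; k=max(n,key=cv2.contourArea); e=cv2.fitEllipse(cv2.convexHull(k)); print("blue",e,ray(c,*e[0],.033))
# knob
g=cv2.inRange(hsv,(0,0,90),(180,70,255)); g[:280]=0;g[310:]=0;g[:,:452]=0;g[:,482:]=0
k=max(cv2.findContours(g,0,2)[0],key=cv2.contourArea); e=cv2.minEnclosingCircle(k); print("knob",e,ray(c,*e[0],.061)); r=ray(c,*e[0],.061);print("r",np.hypot(*r[:2]))
# top face of centrifuge
Q=P[...,2]; M=((abs(Q-.125)<.006)).astype(np.uint8)*255
M[:, :190]=0;M[:,360:]=0;M[:190]=0;M[380:]=0
k=max(cv2.findContours(M,0,2)[0],key=cv2.contourArea); b=cv2.minAreaRect(k); print("face",b,[ray(c,*p,.125).round(4).tolist() for p in cv2.boxPoints(b)])
cs,h=cv2.findContours(M,cv2.RETR_CCOMP,cv2.CHAIN_APPROX_NONE)
for q,hh in zip(cs,h[0]):
    if hh[3]>=0 and cv2.contourArea(q)>1500:
        e=cv2.fitEllipse(q); print("bowl",e,ray(c,*e[0],.125))
# spindle tip
print("depth patch z", Q[286:304:2,268:294:2].round(3))
for nm,(u0,u1,v0,v1) in dict(rotor=(435,495,265,325),bowl=(235,325,250,340)).items():
    cv2.imwrite(f"pics/{nm}.png",cv2.resize(I[v0:v1,u0:u1],None,fx=6,fy=6,interpolation=cv2.INTER_CUBIC))
E
python3 -c "
import cv2,numpy as np
a=cv2.imread('pics/rotor.png');b=cv2.imread('pics/bowl.png')
a=cv2.copyMakeBorder(a,0,540-360,0,0,0,0);a=a[:,:250] if 0 else a
cv2.imwrite('pics/crop.png',cv2.resize(np.hstack([a,b]),None,fx=.88,fy=.88))"
```

```text
[[-0.02687484 -0.99959726 -0.00911327]
 [-0.99392083  0.0276937  -0.1065572 ]
 [ 0.10676666  0.00619416 -0.99426481]]
blue ((465.67291259765625, 294.5223083496094), (44.29960632324219, 45.17447280883789), 124.40908813476562) [ 0.45035054 -0.22454731  0.033     ]
knob ((468.5392150878906, 294.10784912109375), 6.833444595336914) [ 0.45069131 -0.22424475  0.061     ]
r 0.5033968231899048
face ((275.2967834472656, 288.9381408691406), (129.4844207763672, 114.13082885742188), 74.64986419677734) [[0.5724, 0.3312, 0.125], [0.629, 0.1027, 0.125], [0.3715, 0.0396, 0.125], [0.3172, 0.263, 0.125]]
bowl ((277.6090393066406, 294.08074951171875), (72.33238220214844, 73.14470672607422), 37.711978912353516) [0.4603641  0.17944548 0.125     ]
depth patch z [[0.034 0.039 0.035 0.037 0.056 0.052 0.054 0.056 0.051 0.053 0.04  0.036
  0.038]
 [0.036 0.042 0.037 0.049 0.051 0.056 0.054 0.054 0.048 0.053 0.056 0.035
  0.038]
 [0.039 0.039 0.052 0.05  0.057 0.075 0.071 0.073 0.06  0.05  0.053 0.039
  0.035]
 [0.037 0.033 0.059 0.063 0.076 0.084 0.075 0.078 0.07  0.055 1.299 0.054
  0.041]
 [0.04  0.044 0.054 0.052 0.079 0.076 0.079 0.078 0.074 0.063 0.053 0.054
  0.039]
 [0.039 0.036 0.055 0.055 0.079 0.08  0.08  0.082 0.069 0.063 0.06  0.054
  0.041]
 [0.038 0.032 0.053 0.052 0.069 0.078 0.076 0.077 0.064 0.052 0.052 0.049
  0.037]
 [0.038 0.039 0.039 0.053 0.05  0.052 0.062 0.065 0.051 0.056 0.05  0.036
  0.037]
 [0.039 0.037 0.033 0.051 0.056 0.051 0.053 0.051 0.056 0.05  0.04  0.035
  0.038]]
```

View pics/crop.png

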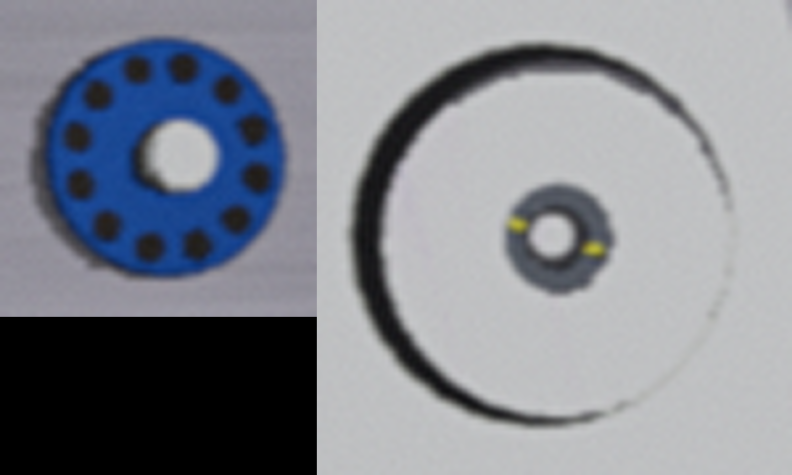

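```bash
python3 - <<'E'
from h import *
c=cam("top")
a=ray(c,272.9,292.6,.054);b=ray(c,287.5,296.8,.054);print("dogs",a,b,(a+b)/2,np.degrees(np.arctan2(*(b-a)[1::-1])),np.hypot(*(b-a)[:2]))
print("tip",ray(c,279.4,294.7,.078))
s=robot.read_state();R=np.array(s["eef_rot"]);p=np.array(s["position"])
A=np.array([.42,.2,.26]);B=np.array([.4505,-.2243,.25])
print("A",1e3*R.T@(A-p),"B",1e3*R.T@(B-p))
E
```

```text
dogs [0.4654729  0.19628774 0.054     ] [0.45556586 0.16485469 0.054     ] [0.46051938 0.18057122 0.054     ] -107.49375672959022 0.032957338400457115
tip [0.46003733 0.18010353 0.078     ]
A [-331.28302592 -347.99010471  -12.77629155] B [-499.08645373 -738.87125392   -2.0675658 ]
```

Call:
{"fn": "arm_command", "kwargs": {"deltas": [[-28,-29,-1,0,0,5,1],[-56,-58,-2,0,0,10,1],[-84,-87,-3,0,0,15,1],[-112,-116,-4,0,0,20,1],[-140,-145,-5,0,0,25,1],[-168,-174,-6,0,0,30,1],[-196,-203,-8,0,0,35,1],[-224,-232,-9,0,0,40,1],[-252,-261,-10,0,0,45,1],[-280,-290,-11,0,0,50,1],[-307,-319,-12,0,0,55,1],[-331,-348,-13,0,0,60,1]]}}

```text
time_s: 1.1
position: [0.4203, 0.1983, 0.2605]
eef_rot: [[-0.184, 0.983, 0.0], [0.983, 0.184, 0.0], [0.0, 0.0, -1.0]]
contact_force: [0.5, -0.6, 0.2]
grip_width: 0.0874
```

```bash
python3 - <<'E'
from h import *
s=st();R=np.array(s["eef_rot"]);p=np.array(s["position"])
print("B",1e3*R.T@(np.array([.4505,-.2243,.22])-p))
E
```

```text
1.1 [0.4203 0.1983 0.2605] [[-0.184, 0.983, 0.0], [0.983, 0.184, 0.0], [0.0, 0.0, -1.0]] F [ 0.54 -0.62  0.19] M [-0.049  0.039 -0.033] w 0.08736216389992568 q [-0.833  0.104  0.329  2.011 -0.039  1.033 -0.301]
B [-420.90667225  -48.03138304   40.46832803]
```

Call:
{"fn": "arm_command", "kwargs": {"deltas": [[-36,-4,3,0,0,3,1],[-72,-8,6,0,0,6,1],[-108,-12,10,0,0,9,1],[-144,-16,14,0,0,12,1],[-180,-20,17,0,0,15,1],[-216,-24,21,0,0,18,1],[-252,-28,24,0,0,21,1],[-288,-32,28,0,0,24,1],[-324,-36,31,0,0,27,1],[-360,-40,35,0,0,30,1],[-396,-45,38,0,0,30,1],[-421,-48,40,0,0,30,1]]}}

```text
time_s: 2.1
position: [0.4513, -0.2253, 0.2202]
eef_rot: [[0.33, 0.944, -0.0], [0.944, -0.33, -0.001], [-0.001, 0.0, -1.0]]
contact_force: [0.2, 0.2, -0.3]
grip_width: 0.087
```

```bash
python3 - <<'E'
from h import *
s=st(); c=cam("wrist"); I,D=robot.camera("wrist"); cv2.imwrite("pics/w1.png",I); np.savez("w1.npz",I=I,D=D)
print(-c[1].T@c[2], c[1].T[:,2], c[0][0,0], proj(c,[.4505,-.2243,.061]))
E
```

```text
2.1 [ 0.4513 -0.2253  0.2202] [[0.33, 0.944, -0.0], [0.944, -0.33, -0.001], [-0.001, 0.0, -1.0]] F [ 0.19  0.22 -0.29] M [-0.111  0.072 -0.019] w 0.08699825661062002 q [-0.221  0.255  0.719  1.995 -0.202  0.963  0.261]
[ 0.47353104 -0.1586773   0.35716491] [-0.08583539 -0.24478642 -0.9657701 ] 431.0076119780992 [321.43946957 222.571772  ]
```

View pics/w1.png

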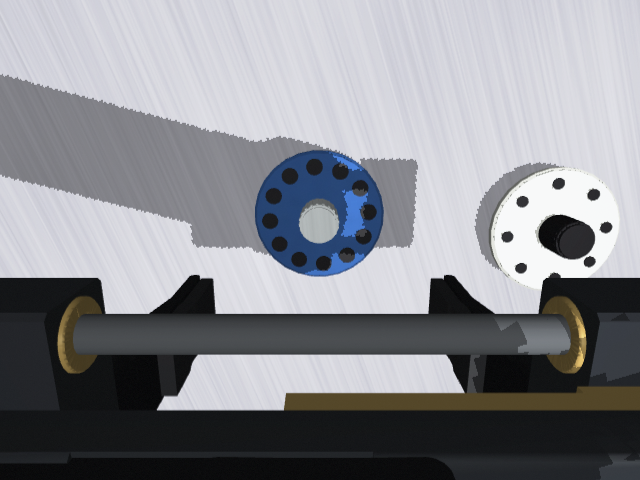

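```bash
python3 - <<'E'
from h import *
c=cam("wrist"); z=np.load("w1.npz"); I=z["I"]; hsv=cv2.cvtColor(I,cv2.COLOR_BGR2HSV)
m=cv2.inRange(hsv,(95,100,40),(130,255,255)); k=max(cv2.findContours(m,0,2)[0],key=cv2.contourArea); e=cv2.fitEllipse(cv2.convexHull(k)); print(e,ray(c,*e[0],.033))
g=cv2.inRange(hsv,(0,0,140),(180,60,255)); g[:195]=0;g[250:]=0;g[:,:290]=0;g[:,350:]=0
k=max(cv2.findContours(g,0,2)[0],key=cv2.contourArea); e2=cv2.minEnclosingCircle(k); print(e2,ray(c,*e2[0],.061))
C=ray(c,*e[0],.033)
h=cv2.inRange(hsv,(0,0,0),(180,255,70)); h[:145]=0;h[272:]=0;h[:,:250]=0;h[:,390:]=0
for q in cv2.findContours(h,0,2)[0]:
    M=cv2.moments(q)
    if M["m00"]>60:
        r=ray(c,M["m10"]/M["m00"],M["m01"]/M["m00"],.033)-C; a=np.degrees(np.arctan2(r[1],r[0])); print(round(np.hypot(*r[:2])*1e3,1),round(a,1),round(a%30,1))
E
```

```text
((318.7511901855469, 212.82835388183594), (125.27408599853516, 128.2134552001953), 92.2760238647461) [ 0.44880709 -0.22784639  0.033     ]
((318.6323547363281, 223.00735473632812), 20.037267684936523) [ 0.44839156 -0.22909939  0.061     ]
40.5 -104.9 15.1
40.5 -132.8 17.2
39.9 -76.3 13.7
39.7 -161.1 18.9
39.4 -47.8 12.2
38.4 169.7 19.7
38.7 -18.3 11.7
37.0 139.2 19.2
37.8 14.7 14.7
36.0 107.9 17.9
35.1 43.9 13.9
35.5 76.1 16.1
```

Call:
{"fn": "arm_command", "kwargs": {"deltas": [[-1,-1.3,30,0,0,0,1],[-1,-1.3,60,0,0,0,1],[-1,-1.3,90,0,0,0,0.5],[-1,-1.3,110,0,0,0,0],[-1,-1.3,130,0,0,0,0],[-1,-1.3,145,0,0,0,0],[-1,-1.3,158,0,0,0,0],[-1,-1.3,158,0,0,0,0]], "force": 5}}

```text
time_s: 2.82
position: [0.4489, -0.2212, 0.0602]
eef_rot: [[0.327, 0.945, -0.005], [0.945, -0.327, 0.002], [0.0, -0.006, -1.0]]
contact_force: [0.2, 0.1, 0.2]
grip_width: 0.0547
```

Call:
{"fn": "arm_command", "kwargs": {"deltas": [[0,0,0,0,0,0,-0.2],[0,0,0,0,0,0,-0.3],[0,0,0,0,0,0,-0.4],[0,0,0,0,0,0,-1],[0,0,0,0,0,0,-1],[0,0,0,0,0,0,-1],[0,0,0,0,0,0,-1],[0,0,0,0,0,0,-1]]}}

```text
time_s: 3.48
position: [0.4509, -0.2225, 0.0632]
eef_rot: [[0.328, 0.945, 0.001], [0.945, -0.328, 0.0], [0.001, 0.001, -1.0]]
contact_force: [-1.3, 0.8, 7.1]
grip_width: 0.0277
```

```bash
python3 - <<'E'
from h import *
s=st(); c=cam("wrist"); I,D=robot.camera("wrist"); cv2.imwrite("pics/w2.png",I); st()
c=cam("top"); I,D=robot.camera("top"); 
J=cv2.resize(I[240:350,410:520],None,fx=4.3,fy=4.3); 
W=cv2.imread("pics/w2.png")[::2,::2]; W=cv2.copyMakeBorder(W,0,J.shape[0]-240,0,0,0); cv2.imwrite("pics/x2.png",np.hstack([W,J]))
E
```

```text
3.48 [ 0.4509 -0.2225  0.0632] [[0.328, 0.945, 0.001], [0.945, -0.328, 0.0], [0.001, 0.001, -1.0]] F [-1.26  0.8   7.08] M [ 0.15   0.367 -0.056] w 0.027729605527370933 q [-0.065  0.497  0.562  2.124 -0.445  0.635  0.473]
3.53 [ 0.4509 -0.2225  0.0632] [[0.328, 0.945, 0.001], [0.945, -0.328, 0.0], [0.001, 0.001, -1.0]] F [-1.07  0.46  7.23] M [ 0.107  0.39  -0.024] w 0.027668883511606873 q [-0.065  0.497  0.562  2.124 -0.445  0.635  0.473]
```

View pics/x2.png

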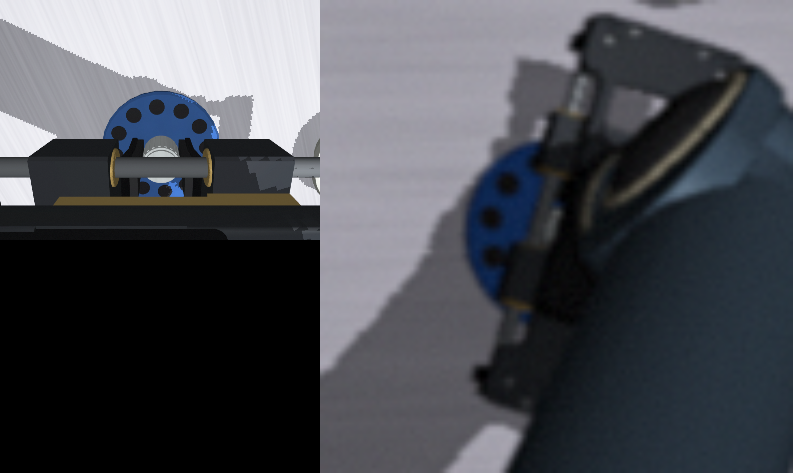

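Call:
{"fn": "arm_command", "kwargs": {"deltas": [[0,0,-1,0,0,0,-0.1],[0,0,-2,0,0,0,-0.1],[0,0,-2,0,0,0,-0.1],[0,0,-2,0,0,0,-0.1]]}}

```text
time_s: 3.92
position: [0.4506, -0.2224, 0.0645]
eef_rot: [[0.328, 0.945, 0.0], [0.945, -0.328, -0.0], [0.0, 0.0, -1.0]]
contact_force: [-0.1, 0.2, 0.0]
grip_width: 0.0381
```

```bash
python3 -c "
from h import *;st()"
```

```text
3.92 [ 0.4506 -0.2224  0.0645] [[0.328, 0.945, 0.0], [0.945, -0.328, -0.0], [0.0, 0.0, -1.0]] F [-0.13  0.21  0.01] M [-0.148  0.095  0.033] w 0.03807284210873017 q [-0.068  0.495  0.565  2.124 -0.441  0.638  0.47 ]
```

Call:
{"fn": "arm_command", "kwargs": {"deltas": [[0,0,0,0,0,-7,-0.1],[0,0,0,0,0,-14,-0.1],[0,0,0,0,0,-21,-0.1],[0,0,0,0,0,-28,-0.1],[0,0,0,0,0,-35,-0.1],[0,0,0,0,0,-42,-0.1],[0,0,0,0,0,-49,-0.1],[0,0,0,0,0,-56,-0.1],[0,0,0,0,0,-63,-0.1],[0,0,0,0,0,-70,-0.1],[0,0,0,0,0,-77,-0.1],[0,0,0,0,0,-84,-0.1]]}}

```text
time_s: 4.92
position: [0.4505, -0.2225, 0.0644]
eef_rot: [[-0.908, 0.419, -0.0], [0.419, 0.908, 0.0], [0.0, -0.0, -1.0]]
contact_force: [-0.1, 1.3, 0.3]
grip_width: 0.0396
```

Call:
{"fn": "arm_command", "kwargs": {"deltas": [[0,0,0,0,0,-6,-0.1],[0,0,0,0,0,-6,-0.2],[0,0,0,0,0,-6,-0.3],[0,0,0,0,0,-6,-1],[0,0,0,0,0,-6,-1],[0,0,0,0,0,-6,-1],[0,0,0,0,0,-6,-1]], "force": 8}}

```text
time_s: 5.5
position: [0.4505, -0.2227, 0.0644]
eef_rot: [[-0.945, 0.328, -0.0], [0.328, 0.945, -0.0], [0.0, -0.0, -1.0]]
contact_force: [-0.6, -0.9, -1.3]
grip_width: 0.0277
```

```bash
python3 - <<'E'
from h import *
s=st()
E
```

```text
5.5 [ 0.4505 -0.2227  0.0644] [[-0.945, 0.328, -0.0], [0.328, 0.945, -0.0], [0.0, -0.0, -1.0]] F [-0.6  -0.87 -1.32] M [-0.326  0.053  0.021] w 0.027705970228265507 q [ 0.262  0.442  0.14   2.105 -0.105  0.6    1.713]
```

Call:
{"fn": "arm_command", "kwargs": {"deltas": [[0,0,0,0,0,0,-1],[0,0,0,0,0,0,-1],[0,0,-5,0,0,0,-1],[0,0,-20,0,0,0,-1],[0,0,-40,0,0,0,-1],[0,0,-65,0,0,0,-1],[0,0,-90,0,0,0,-1],[0,0,-115,0,0,0,-1],[0,0,-135,0,0,0,-1],[0,0,-146,0,0,0,-1],[0,0,-150,0,0,0,-1],[0,0,-150,0,0,0,-1]], "force": 20}}

```text
time_s: 6.5
position: [0.4507, -0.2221, 0.2152]
eef_rot: [[-0.945, 0.327, 0.001], [0.327, 0.945, 0.0], [-0.001, 0.001, -1.0]]
contact_force: [0.6, -0.1, -3.0]
grip_width: 0.0273
```

Call:
{"fn": "arm_command", "kwargs": {"deltas": [[6,17,0,0,0,2,-1],[17,53,0,0,0,5,-1],[29,90,0,0,0,7,-1],[41,128,0,0,0,10,-1],[53,166,0,0,0,12,-1],[65,204,0,0,0,15,-1],[78,242,0,0,0,17,-1],[90,280,0,0,0,20,-1],[102,317,0,0,0,22,-1],[112,350,0,0,0,24,-1],[120,373,0,0,0,25,-1],[122.9,383.5,0,0,0,25,-1]]}}

```text
time_s: 7.5
position: [0.4584, 0.1845, 0.2131]
eef_rot: [[-0.722, 0.692, -0.003], [0.692, 0.722, 0.001], [0.003, -0.001, -1.0]]
contact_force: [-1.0, 0.4, -3.5]
grip_width: 0.0273
```

Call:
{"fn": "arm_command", "kwargs": {"deltas": [[0,0,0,0,0,0,-1],[0,0,0,0,0,0,-1],[0,0,0,0,0,0,-1]]}}

```text
time_s: 7.75
position: [0.4599, 0.1778, 0.2137]
eef_rot: [[-0.716, 0.698, -0.002], [0.698, 0.716, -0.002], [-0.0, -0.002, -1.0]]
contact_force: [0.5, 0.0, -3.1]
grip_width: 0.0273
```

```bash
python3 - <<'E'
from h import *
s=st(); c=cam("top"); p=np.array(s["position"])
I,D=robot.camera("top"); np.savez("top2.npz",I=I,D=D); st()
print(proj(c,p-[0,0,.027]))
cs=cam("scene"); S,_=robot.camera("scene")
J=cv2.resize(I[240:350,225:335],None,fx=4,fy=4); K=cv2.resize(S[90:200,260:420],None,fx=2.2,fy=2.2)
K=cv2.copyMakeBorder(K,0,max(0,440-K.shape[0]),0,0,0); cv2.imwrite("pics/x3.png",np.hstack([J,K]))
E
```

```text
7.75 [0.4599 0.1778 0.2137] [[-0.716, 0.698, -0.002], [0.698, 0.716, -0.002], [-0.0, -0.002, -1.0]] F [ 0.49  0.03 -3.12] M [-0.07   0.001 -0.003] w 0.02726455485205642 q [-0.402  0.212 -0.061  1.991  0.017  0.941  0.326]
7.8 [0.46   0.1778 0.214 ] [[-0.716, 0.698, -0.001], [0.698, 0.716, -0.001], [-0.0, -0.002, -1.0]] F [-0.65  0.13 -3.42] M [-0.098  0.009 -0.052] w 0.027611107090205627 q [-0.402  0.212 -0.061  1.991  0.017  0.941  0.326]
[275.41704922 293.64800372]
```

View pics/x3.png

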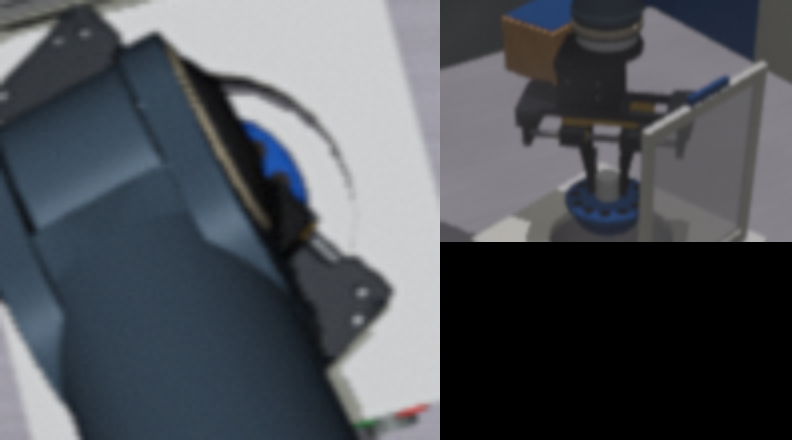

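Call:
{"fn": "arm_command", "kwargs": {"deltas": [[1.5,1.6,5,0,0,0,-1],[1.5,1.6,15,0,0,0,-1],[1.5,1.6,27,0,0,0,-1],[1.5,1.6,39,0,0,0,-1],[1.5,1.6,51,0,0,0,-1],[1.5,1.6,62,0,0,0,-1],[1.5,1.6,70,0,0,0,-1],[1.5,1.6,76,0,0,0,-1],[1.5,1.6,78,0,0,0,-1],[1.5,1.6,78,0,0,0,-1],[1.5,1.6,78,0,0,0,-1]]}}

```text
time_s: 8.77
position: [0.4604, 0.1824, 0.1368]
eef_rot: [[-0.718, 0.696, 0.001], [0.696, 0.718, 0.0], [-0.0, 0.001, -1.0]]
contact_force: [0.2, 0.1, -3.4]
grip_width: 0.0272
```

```bash
python3 -c "
from h import *;st()"
```

```text
8.77 [0.4604 0.1824 0.1368] [[-0.718, 0.696, 0.001], [0.696, 0.718, 0.0], [-0.0, 0.001, -1.0]] F [ 0.16  0.14 -3.36] M [-0.076  0.004 -0.021] w 0.027158779613933787 q [-0.41   0.316 -0.063  2.063  0.028  0.762  0.31 ]
```

Call:
{"fn": "arm_command", "kwargs": {"deltas": [[-1.5,-1.6,0,0,0,0,-1],[-1.5,-1.6,2,0,0,0,-1],[-1.5,-1.6,4,0,0,0,-1],[-1.5,-1.6,6,0,0,0,-1],[-1.5,-1.6,7,0,0,0,-1],[-1.5,-1.6,8,0,0,0,-1],[-1.5,-1.6,8,0,0,0,-1],[-1.5,-1.6,8,0,0,0,-1]]}}

```text
time_s: 9.43
position: [0.4601, 0.1802, 0.1285]
eef_rot: [[-0.718, 0.696, -0.0], [0.696, 0.718, 0.0], [0.0, -0.0, -1.0]]
contact_force: [-0.5, 0.4, -2.9]
grip_width: 0.0271
```

Call:
{"fn": "arm_command", "kwargs": {"deltas": [[0,0,0.5,0,0,0,-1],[0,0,1,0,0,0,-1],[0,0,1.5,0,0,0,-1],[0,0,2,0,0,0,-1],[0,0,2,0,0,0,-1],[0,0,2,0,0,0,-1]]}}

```text
time_s: 9.93
position: [0.4601, 0.1802, 0.1265]
eef_rot: [[-0.718, 0.696, -0.0], [0.696, 0.718, 0.0], [0.0, 0.0, -1.0]]
contact_force: [-0.2, 0.8, -3.7]
grip_width: 0.0276
```

No contact yet; 1 mm steps towards the expected dog height (~0.124).

Call:
{"fn": "arm_command", "kwargs": {"deltas": [[0,0,0.4,0,0,0,-1],[0,0,0.8,0,0,0,-1],[0,0,1.2,0,0,0,-1],[0,0,1.5,0,0,0,-1],[0,0,1.5,0,0,0,-1]]}}

```text
time_s: 10.35
position: [0.4601, 0.1802, 0.125]
eef_rot: [[-0.718, 0.696, -0.0], [0.696, 0.718, 0.0], [0.0, 0.0, -1.0]]
contact_force: [-0.2, 0.7, -3.4]
grip_width: 0.0275
```

Call:
{"fn": "arm_command", "kwargs": {"deltas": [[0,0,0.4,0,0,0,-1],[0,0,0.8,0,0,0,-1],[0,0,1,0,0,0,-1],[0,0,1,0,0,0,-1]]}}

```text
time_s: 10.68
position: [0.4601, 0.1803, 0.124]
eef_rot: [[-0.718, 0.696, -0.0], [0.696, 0.718, 0.0], [0.0, 0.0, -1.0]]
contact_force: [-0.3, 0.9, -2.5]
grip_width: 0.0276
```

Call:
{"fn": "arm_command", "kwargs": {"deltas": [[0,0,0.3,0,0,0,-1],[0,0,0.5,0,0,0,-1],[0,0,0.5,0,0,0,-1]]}}

```text
time_s: 10.93
position: [0.4602, 0.1803, 0.1238]
eef_rot: [[-0.718, 0.696, 0.0], [0.696, 0.718, 0.0], [0.0, 0.0, -1.0]]
contact_force: [-0.4, 1.8, -0.2]
grip_width: 0.0274
```

Call:
{"fn": "arm_command", "kwargs": {"deltas": [[0,0,0.3,0,0,0,-1],[0,0,0.5,0,0,0,-1],[0,0,0.5,0,0,0,-1]]}}

```text
time_s: 11.18
position: [0.4603, 0.1804, 0.1235]
eef_rot: [[-0.718, 0.696, 0.001], [0.696, 0.718, 0.0], [-0.0, 0.001, -1.0]]
contact_force: [-0.8, 0.6, 3.3]
grip_width: 0.0272
```

Call:
{"fn": "arm_command", "kwargs": {"deltas": [[0,0,0,0,0,-1,-1],[0,0,0,0,0,-2,-1],[0,0,0,0,0,-3,-1],[0,0,0,0,0,-4,-1],[0,0,0,0,0,-5,-1],[0,0,0,0,0,-6,-1],[0,0,0,0,0,-7,-1],[0,0,0,0,0,-7,-1]]}}

```text
time_s: 11.85
position: [0.4607, 0.1804, 0.1237]
eef_rot: [[-0.798, 0.602, 0.001], [0.602, 0.798, 0.001], [-0.001, 0.001, -1.0]]
contact_force: [-0.7, 1.1, 6.0]
grip_width: 0.0273
```

Call:
{"fn": "arm_command", "kwargs": {"deltas": [[0,0,0,0,0,-1,-1],[0,0,0,0,0,-2,-1],[0,0,0,0,0,-3,-1],[0,0,0,0,0,-4,-1],[0,0,0,0,0,-4,-1]]}}

```text
time_s: 12.27
position: [0.4609, 0.1805, 0.1238]
eef_rot: [[-0.838, 0.545, 0.002], [0.545, 0.838, 0.001], [-0.001, 0.002, -1.0]]
contact_force: [-1.4, 0.7, 7.1]
grip_width: 0.0273
```

Call:
{"fn": "arm_command", "kwargs": {"deltas": [[0,0,-0.2,0,0,-1,-1],[0,0,-0.3,0,0,-2,-1],[0,0,-0.3,0,0,-3,-1],[0,0,-0.3,0,0,-4,-1],[0,0,-0.3,0,0,-5,-1],[0,0,-0.3,0,0,-6,-1],[0,0,-0.3,0,0,-7,-1],[0,0,-0.3,0,0,-8,-1]]}}

```text
time_s: 12.93
position: [0.4609, 0.1806, 0.1238]
eef_rot: [[-0.906, 0.423, 0.002], [0.423, 0.906, 0.001], [-0.001, 0.002, -1.0]]
contact_force: [-0.5, 2.2, 5.9]
grip_width: 0.0276
```

Call:
{"fn": "arm_command", "kwargs": {"deltas": [[0,0,0,0,0,-1,-1],[0,0,0,0,0,-2,-1],[0,0,0,0,0,-3,-1],[0,0,0,0,0,-4,-1],[0,0,0,0,0,-4,-1]]}}

```text
time_s: 13.35
position: [0.4609, 0.1807, 0.1238]
eef_rot: [[-0.933, 0.359, 0.002], [0.359, 0.933, 0.001], [-0.001, 0.002, -1.0]]
contact_force: [-0.6, 2.7, 5.5]
grip_width: 0.0276
```

```bash
python3 -c "
from h import *;st()"
```

```text
13.35 [0.4609 0.1807 0.1238] [[-0.933, 0.359, 0.002], [0.359, 0.933, 0.001], [-0.001, 0.002, -1.0]] F [-0.61  2.68  5.53] M [ 0.423  0.098 -0.039] w 0.027631450862633123 q [-0.333  0.339 -0.152  2.071  0.075  0.734  0.672]
```

Call:
{"fn": "arm_command", "kwargs": {"deltas": [[0,0,0,0,0,-1,-1],[0,0,0,0,0,-2,-1],[0,0,0,0,0,-3,-1],[0,0,0,0,0,-4,-1],[0,0,0,0,0,-5,-1],[0,0,0,0,0,-6,-1],[0,0,0,0,0,-7,-1],[0,0,0,0,0,-8,-1]]}}

```text
time_s: 14.02
position: [0.4609, 0.1809, 0.1238]
eef_rot: [[-0.974, 0.225, 0.002], [0.225, 0.974, 0.002], [-0.002, 0.002, -1.0]]
contact_force: [0.2, 2.4, 4.8]
grip_width: 0.0274
```

Call:
{"fn": "arm_command", "kwargs": {"deltas": [[0,0,0,0,0,-1,-1],[0,0,0,0,0,-2,-1],[0,0,0,0,0,-3,-1],[0,0,0,0,0,-4,-1]]}}

```text
time_s: 14.35
position: [0.4607, 0.1809, 0.1237]
eef_rot: [[-0.988, 0.157, 0.002], [0.157, 0.988, 0.001], [-0.001, 0.002, -1.0]]
contact_force: [-0.7, 2.9, 4.4]
grip_width: 0.0275
```

Call:
{"fn": "arm_command", "kwargs": {"deltas": [[0,0,0,0,0,-1,-1],[0,0,0,0,0,-2,-1],[0,0,0,0,0,-3,-1],[0,0,0,0,0,-4,-1]]}}

```text
time_s: 14.68
position: [0.4605, 0.1807, 0.1235]
eef_rot: [[-0.996, 0.087, 0.001], [0.087, 0.996, 0.001], [-0.001, 0.001, -1.0]]
contact_force: [2.0, 3.4, 4.9]
grip_width: 0.0274
```

Call:
{"fn": "arm_command", "kwargs": {"deltas": [[0,0,0,0,0,-1,-1],[0,0,0,0,0,-2,-1],[0,0,0,0,0,-3,-1],[0,0,0,0,0,-4,-1],[0,0,0,0,0,-5,-1],[0,0,0,0,0,-6,-1],[0,0,0,0,0,-7,-1],[0,0,0,0,0,-8,-1]]}}

```text
time_s: 15.35
position: [0.4596, 0.1801, 0.1227]
eef_rot: [[-0.999, -0.052, -0.001], [-0.052, 0.999, -0.0], [0.001, -0.0, -1.0]]
contact_force: [1.6, 4.7, -0.7]
grip_width: 0.0273
```

Call:
{"fn": "arm_command", "kwargs": {"deltas": [[0,0,0,0,0,-1,-1],[0,0,0,0,0,-2,-1],[0,0,0,0,0,-3,-1],[0,0,0,0,0,-4,-1]]}}

```text
time_s: 15.68
position: [0.4594, 0.1801, 0.1225]
eef_rot: [[-0.993, -0.122, -0.002], [-0.122, 0.993, -0.0], [0.002, 0.0, -1.0]]
contact_force: [1.5, 5.2, -1.7]
grip_width: 0.027
```

```bash
python3 -c "
from h import *;st()"
```

```text
15.68 [0.4594 0.1801 0.1225] [[-0.993, -0.122, -0.002], [-0.122, 0.993, -0.0], [0.002, 0.0, -1.0]] F [ 1.52  5.19 -1.66] M [ 1.41  -0.32   0.005] w 0.02699383319714341 q [-0.243  0.349 -0.261  2.068  0.13   0.741  1.108]
```

Call:
{"fn": "arm_command", "kwargs": {"deltas": [[0,0,0.4,0,0,0,-1],[0,0,0.8,0,0,0,-1],[0,0,0.8,0,0,0,-1]]}}

```text
time_s: 15.93
position: [0.4593, 0.1802, 0.1219]
eef_rot: [[-0.993, -0.121, -0.002], [-0.121, 0.993, -0.0], [0.002, 0.0, -1.0]]
contact_force: [0.4, 5.4, 0.5]
grip_width: 0.0277
```

```bash
python3 -c "
from h import *;st()"
```

```text
15.93 [0.4593 0.1802 0.1219] [[-0.993, -0.121, -0.002], [-0.121, 0.993, -0.0], [0.002, 0.0, -1.0]] F [0.42 5.38 0.48] M [ 1.48  -0.13  -0.017] w 0.027704568540372305 q [-0.243  0.35  -0.261  2.069  0.13   0.74   1.106]
```

Call:
{"fn": "arm_command", "kwargs": {"deltas": [[0,0.4,0,0,0,0,-1],[0,0.8,0,0,0,0,-1],[0,0.8,0,0,0,0,-1]]}}

```text
time_s: 16.18
position: [0.4593, 0.1804, 0.1219]
eef_rot: [[-0.993, -0.12, -0.002], [-0.12, 0.993, -0.001], [0.002, -0.001, -1.0]]
contact_force: [-0.0, 3.5, -0.9]
grip_width: 0.0273
```

```bash
python3 -c "
from h import *;st()"
```

```text
16.18 [0.4593 0.1804 0.1219] [[-0.993, -0.12, -0.002], [-0.12, 0.993, -0.001], [0.002, -0.001, -1.0]] F [-0.03  3.46 -0.88] M [ 1.106 -0.094 -0.016] w 0.027340445793269687 q [-0.245  0.35  -0.26   2.068  0.131  0.74   1.104]
```

Call:
{"fn": "arm_command", "kwargs": {"deltas": [[0,0.4,0,0,0,0,-1],[0,0.8,0,0,0,0,-1],[0,1.0,0.4,0,0,0,-1],[0,1.0,0.8,0,0,0,-1],[0,1.0,0.8,0,0,0,-1]]}}

```text
time_s: 16.6
position: [0.4593, 0.1809, 0.1211]
eef_rot: [[-0.993, -0.119, -0.002], [-0.119, 0.993, -0.002], [0.002, -0.001, -1.0]]
contact_force: [0.2, -0.3, -3.1]
grip_width: 0.0271
```

```bash
python3 -c "
from h import *;st()"
```

```text
16.6 [0.4593 0.1809 0.1211] [[-0.993, -0.119, -0.002], [-0.119, 0.993, -0.002], [0.002, -0.001, -1.0]] F [ 0.2  -0.26 -3.14] M [ 0.228 -0.135 -0.007] w 0.0271464479496066 q [-0.247  0.352 -0.259  2.068  0.132  0.739  1.101]
```

Call:
{"fn": "arm_command", "kwargs": {"deltas": [[0,0,0.4,0,0,0,-1],[0,0,0.8,0,0,0,-1],[0,0,1.2,0,0,0,-1],[0,0,1.2,0,0,0,-1]]}}

```text
time_s: 16.93
position: [0.4595, 0.1814, 0.1202]
eef_rot: [[-0.993, -0.12, -0.001], [-0.12, 0.993, -0.001], [0.001, -0.001, -1.0]]
contact_force: [0.5, -0.1, -3.3]
grip_width: 0.0273
```

Call:
{"fn": "arm_command", "kwargs": {"deltas": [[0,0,0.3,0,0,0,-1],[0,0,0.6,0,0,0,-1],[0,0,0.6,0,0,0,-1]]}}

```text
time_s: 17.18
position: [0.4597, 0.1818, 0.1198]
eef_rot: [[-0.993, -0.12, -0.0], [-0.12, 0.993, -0.0], [0.0, -0.0, -1.0]]
contact_force: [-0.5, 0.1, -2.8]
grip_width: 0.0274
```

```bash
python3 -c "
from h import *;st()"
```

```text
17.18 [0.4597 0.1818 0.1198] [[-0.993, -0.12, -0.0], [-0.12, 0.993, -0.0], [0.0, -0.0, -1.0]] F [-0.45  0.11 -2.84] M [0.033 0.05  0.027] w 0.027447162203543176 q [-0.248  0.354 -0.26   2.069  0.133  0.734  1.1  ]
```

Call:
{"fn": "arm_command", "kwargs": {"deltas": [[0,0,0.3,0,0,0,-1],[0,0,0.6,0,0,0,-1],[0,0,0.6,0,0,0,-1]]}}

```text
time_s: 17.43
position: [0.4597, 0.1818, 0.1192]
eef_rot: [[-0.993, -0.12, -0.0], [-0.12, 0.993, -0.0], [0.0, -0.0, -1.0]]
contact_force: [-0.5, -0.6, -3.1]
grip_width: 0.0277
```

Call:
{"fn": "arm_command", "kwargs": {"deltas": [[0,0,0.3,0,0,0,-1],[0,0,0.6,0,0,0,-1],[0,0,0.6,0,0,0,-1]]}}

```text
time_s: 17.68
position: [0.4597, 0.1818, 0.1187]
eef_rot: [[-0.993, -0.12, -0.001], [-0.12, 0.993, -0.0], [0.001, -0.0, -1.0]]
contact_force: [-0.7, -0.5, -1.9]
grip_width: 0.0274
```

```bash
python3 -c "
from h import *;st()"
```

```text
17.68 [0.4597 0.1818 0.1187] [[-0.993, -0.12, -0.001], [-0.12, 0.993, -0.0], [0.001, -0.0, -1.0]] F [-0.72 -0.53 -1.93] M [-0.104  0.257  0.048] w 0.02742880671526293 q [-0.248  0.356 -0.259  2.07   0.134  0.732  1.099]
```

Call:
{"fn": "arm_command", "kwargs": {"deltas": [[0,0,0.3,0,0,0,-1],[0,0,0.5,0,0,0,-1],[0,0,0.5,0,0,0,-1]]}}

```text
time_s: 17.93
position: [0.4598, 0.1818, 0.1185]
eef_rot: [[-0.993, -0.12, -0.0], [-0.12, 0.993, -0.0], [0.0, -0.0, -1.0]]
contact_force: [-1.4, -1.6, 1.0]
grip_width: 0.027
```

```bash
python3 -c "
from h import *;st()"
```

```text
17.93 [0.4598 0.1818 0.1185] [[-0.993, -0.12, -0.0], [-0.12, 0.993, -0.0], [0.0, -0.0, -1.0]] F [-1.44 -1.6   0.96] M [-0.345  0.507 -0.017] w 0.027021570081865696 q [-0.248  0.356 -0.259  2.07   0.134  0.731  1.099]
```

Call:
{"fn": "arm_command", "kwargs": {"deltas": [[0,0,0,0,0,0,-1],[0,0,0,0,0,0,-1],[0,0,0,0,0,0,-0.3],[0,0,0,0,0,0,-0.1],[0,0,0,0,0,0,0],[0,0,0,0,0,0,0],[0,0,-5,0,0,0,0],[0,0,-20,0,0,0,0],[0,0,-45,0,0,0,0],[0,0,-75,0,0,0,0],[0,0,-105,0,0,0,0],[0,0,-120,0,0,0,0]], "force": 4}}

```text
time_s: 18.93
position: [0.4613, 0.1828, 0.2422]
eef_rot: [[-0.993, -0.12, 0.005], [-0.12, 0.993, 0.002], [-0.006, 0.002, -1.0]]
contact_force: [0.4, -0.3, 0.3]
grip_width: 0.0432
```

Call:
{"fn": "arm_command", "kwargs": {"deltas": [[30,0,0,0,0,0,0],[60,0,0,0,0,0,0],[60,0,0,0,0,0,0],[60,0,0,0,0,0,0]]}}

```text
time_s: 19.27
position: [0.3994, 0.1747, 0.2388]
eef_rot: [[-0.993, -0.121, 0.001], [-0.121, 0.993, -0.0], [-0.001, -0.0, -1.0]]
contact_force: [-0.6, -0.4, -0.7]
grip_width: 0.0434
```

```bash
python3 - <<'E'
from h import *
s=st(); c=cam("wrist"); I,D=robot.camera("wrist"); np.savez("w4.npz",I=I,D=D); print(-c[1].T@c[2],c[1].T[:,2],proj(c,[.46,.18,.115]))
S,SD=robot.camera("scene"); np.savez("s4.npz",I=S,D=SD)
cv2.imwrite("pics/x4.png",np.hstack([cv2.resize(I,None,fx=.75,fy=.75)[:,:480],cv2.resize(S[60:300,260:420],None,fx=2,fy=2)[:360]][:2]) if 0 else np.hstack([cv2.resize(I,(480,360)),cv2.resize(S[60:270,260:447],(320,360))]))
E
```

```text
19.27 [0.3994 0.1747 0.2388] [[-0.993, -0.121, 0.001], [-0.121, 0.993, -0.0], [-0.001, -0.0, -1.0]] F [-0.59 -0.43 -0.7 ] M [ 0.069 -0.047 -0.006] w 0.043413427973017726 q [-0.225  0.1   -0.304  2.066  0.037  0.979  1.144]
[0.32865852 0.16645115 0.37575912] [ 0.25595757  0.03010172 -0.96621924] [318.22842774 327.22390305]
```

View pics/x4.png

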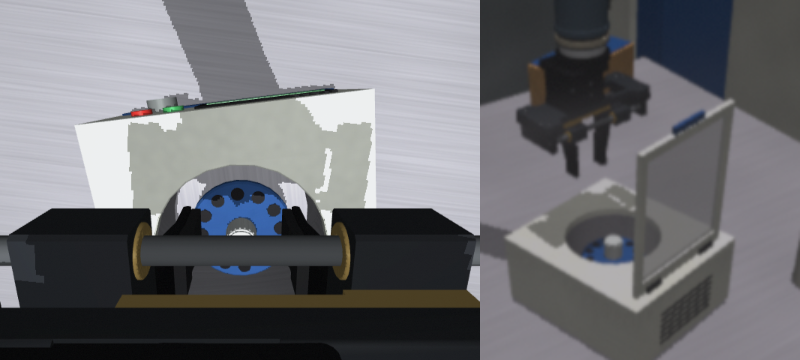

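```bash
python3 - <<'E'
from h import *
for n,f in (("wrist","w4.npz"),("scene","s4.npz")):
    z=np.load(f);I,D=z["I"],z["D"];P=cloud(cam(n),D);hsv=cv2.cvtColor(I,cv2.COLOR_BGR2HSV)
    m=(cv2.inRange(hsv,(95,110,30),(130,255,255))>0)&(np.hypot(P[...,0]-.46,P[...,1]-.18)<.048)&(D>0)
    Q=P[m];Q=Q[abs(Q[:,2]-np.median(Q[:,2]))<.006]; A=np.c_[Q[:,:2]-[.46,.18],np.ones(len(Q))]; k=np.linalg.lstsq(A,Q[:,2],rcond=None)[0]; print(n,len(Q),"plate z",k[2].round(4),"slope",k[:2].round(3))
    mm=(abs(P[...,2]-.125)<.01)&(abs(P[...,0]-.46)<.12)&(abs(P[...,1]-.18)<.12)&(np.hypot(P[...,0]-.46,P[...,1]-.18)>.08); mm&=(hsv[...,1]<40)
    print(" face z",np.median(P[mm][:,2]))
    # lid points (scene): z>.2 near hinge
    if n=="scene":
        L=P[(P[...,2]>.2)&(P[...,2]<.36)&(abs(P[...,0]-.57)<.08)&(abs(P[...,1]-.21)<.14)&(hsv[...,1]<60)]; print(len(L),L.min(0),L.max(0),np.median(L,0))
        B=P[(cv2.inRange(hsv,(105,120,60),(125,255,255))>0)&(P[...,2]>.3)&(P[...,0]>.4)&(P[...,0]<.7)&(P[...,1]<.4)&(P[...,1]>0)]; print("blue tab",len(B),B.mean(0),B.min(0),B.max(0))
E
```

```text
wrist 5200 plate z 0.0867 slope [-0.007 -0.001]
 face z 0.12480102835009799
scene 151 plate z 0.0861 slope [ 0.01  -0.007]
 face z 0.12406344077213832
3096 [0.56277857 0.11533025 0.20008468] [0.61495152 0.30632296 0.35757614] [0.59108744 0.20062704 0.28192987]
blue tab 37 [0.58096844 0.20798898 0.35969583] [0.41563207 0.18325891 0.35371223] [0.59663719 0.23274144 0.40802643]
```

Call:
{"fn": "arm_command", "kwargs": {"deltas": [[0,0,-30,0,0,-1,-1],[0,0,-70,0,0,-2,-1],[0,0,-110,0,0,-3,-1],[0,0,-150,0,0,-4,-1],[0,0,-180,0,0,-6,-1],[-10,1,-190,0,0,-7,-1],[-45,4,-190,0,0,-7,-1],[-85,8,-190,0,0,-7,-1],[-125,11,-190,0,0,-7,-1],[-165,15,-190,0,0,-7,-1],[-205,18,-190,0,0,-7,-1],[-230,20,-190,0,0,-7,-1]], "force": 10}}

```text
time_s: 20.37
position: [0.6307, 0.2219, 0.4261]
eef_rot: [[-0.971, -0.238, -0.001], [-0.238, 0.971, -0.0], [0.001, -0.0, -1.0]]
contact_force: [0.1, -0.3, 0.1]
grip_width: 0.0004
```

Call:
{"fn": "arm_command", "kwargs": {"deltas": [[0,0,0,0,0,0,-1],[0,0,0,0,0,0,-1],[0,0,0,0,0,0,-1]]}}

```text
time_s: 20.62
position: [0.6262, 0.2222, 0.4278]
eef_rot: [[-0.971, -0.24, -0.001], [-0.24, 0.971, 0.0], [0.001, 0.0, -1.0]]
contact_force: [0.2, 0.4, -0.4]
grip_width: 0.0005
```

```bash
python3 - <<'E'
from h import *
s=st(); I,D=robot.camera("scene"); cv2.imwrite("pics/x5.png",cv2.resize(I[20:270,230:480],(600,600)))
E
```

```text
20.62 [0.6262 0.2222 0.4278] [[-0.971, -0.24, -0.001], [-0.24, 0.971, 0.0], [0.001, 0.0, -1.0]] F [ 0.21  0.38 -0.37] M [0.077 0.036 0.001] w 0.0004757130791485804 q [-0.236  0.38  -0.251  1.274  0.092  1.5    1.336]
```

View pics/x5.png

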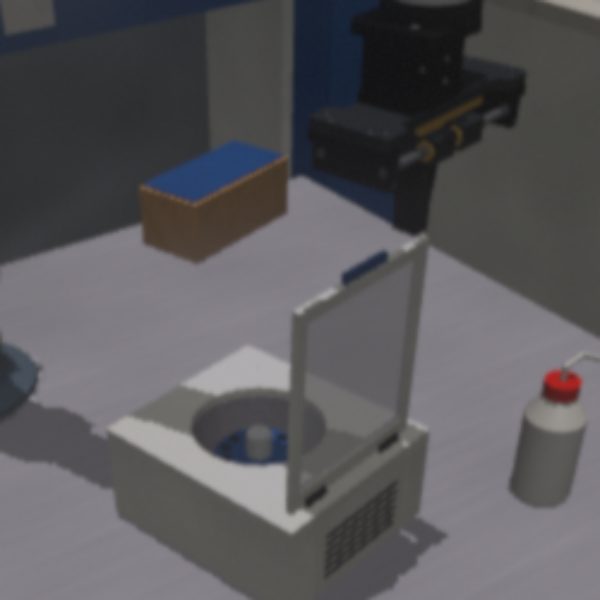

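Call:
{"fn": "arm_command", "kwargs": {"deltas": [[0,0,25,0,0,0,-1],[0,0,50,0,0,0,-1],[0,0,75,0,0,0,-1],[0,0,85,0,0,0,-1],[10,0,85,0,0,0,-1],[20,0,85,0,0,0,-1],[30,0,85,0,0,0,-1],[33,0,85,0,0,0,-1],[33,0,85,0,0,0,-1]]}}

```text
time_s: 21.42
position: [0.5936, 0.2143, 0.3451]
eef_rot: [[-0.971, -0.24, 0.002], [-0.24, 0.971, 0.001], [-0.003, 0.0, -1.0]]
contact_force: [0.7, -0.3, 0.8]
grip_width: 0.0004
```

Call:
{"fn": "arm_command", "kwargs": {"deltas": [[4,0,0,0,0,0,-1],[8,0,0,0,0,0,-1],[12,0,0,0,0,0,-1],[16,0,0,0,0,0,-1],[20,0,0,0,0,0,-1]]}}

```text
time_s: 21.83
position: [0.5747, 0.2094, 0.3435]
eef_rot: [[-0.971, -0.24, 0.001], [-0.24, 0.971, 0.0], [-0.001, 0.0, -1.0]]
contact_force: [2.1, 0.1, 1.4]
grip_width: 0.0005
```

```bash
python3 -c "
from h import *;st()"
```

```text
21.83 [0.5747 0.2094 0.3435] [[-0.971, -0.24, 0.001], [-0.24, 0.971, 0.0], [-0.001, 0.0, -1.0]] F [2.1  0.14 1.38] M [ 0.214 -0.402  0.03 ] w 0.0004922639666976655 q [-0.217  0.314 -0.265  1.551  0.084  1.287  1.32 ]
```

Call:
{"fn": "arm_command", "kwargs": {"deltas": [[10,2,2,0,0,0,-1],[21,0,5,0,0,0,-1],[35,0,9,0,0,0,-1],[48,0,14,0,0,0,-1],[61,0,20,0,0,0,-1],[74,0,26,0,0,0,-1],[85,0,34,0,0,0,-1],[96,0,42,0,0,0,-1],[106,0,52,0,0,0,-1],[116,0,62,0,0,0,-1],[125,0,72,0,0,0,-1],[133,0,83,0,0,0,-1]]}}

```text
time_s: 22.83
position: [0.4441, 0.1771, 0.2597]
eef_rot: [[-0.971, -0.24, -0.002], [-0.24, 0.971, -0.001], [0.002, -0.0, -1.0]]
contact_force: [0.5, 0.0, 1.4]
grip_width: 0.0008
```

```bash
python3 -c "
from h import *;st()"
```

```text
22.83 [0.4441 0.1771 0.2597] [[-0.971, -0.24, -0.002], [-0.24, 0.971, -0.001], [0.002, -0.0, -1.0]] F [0.46 0.04 1.39] M [ 0.051  0.019 -0.007] w 0.000791241205753286 q [-0.202  0.152 -0.296  1.955  0.051  1.044  1.293]
```

Remaining deltas from here to θ≈0: dx 13→30, dz 24→100.

Call:
{"fn": "arm_command", "kwargs": {"deltas": [[7,0,12,0,0,0,-1],[13,0,24,0,0,0,-1],[18,0,37,0,0,0,-1],[22,0,49,0,0,0,-1],[25,0,62,0,0,0,-1],[28,0,74,0,0,0,-1],[29,0,84,0,0,0,-1],[29,0,90,0,0,0,-1],[30,0,94,0,0,0,-1],[30,0,96,0,0,0,-1],[30,0,97,0,0,0,-1],[30,0,97,0,0,0,-1]]}}

```text
time_s: 23.83
position: [0.4168, 0.1704, 0.1634]
eef_rot: [[-0.971, -0.24, 0.0], [-0.24, 0.971, 0.0], [-0.0, 0.0, -1.0]]
contact_force: [0.1, -0.3, -0.6]
grip_width: 0.0005
```

```bash
python3 - <<'E'
from h import *
s=st(); I,D=robot.camera("scene"); cv2.imwrite("pics/x6.png",cv2.resize(I[20:270,230:480],(600,600)))
E
```

```text
23.83 [0.4168 0.1704 0.1634] [[-0.971, -0.24, 0.0], [-0.24, 0.971, 0.0], [-0.0, 0.0, -1.0]] F [ 0.12 -0.3  -0.59] M [ 0.081  0.005 -0.019] w 0.0004957941927865573 q [-0.221  0.225 -0.297  2.123  0.091  0.804  1.239]
```

View pics/x6.png

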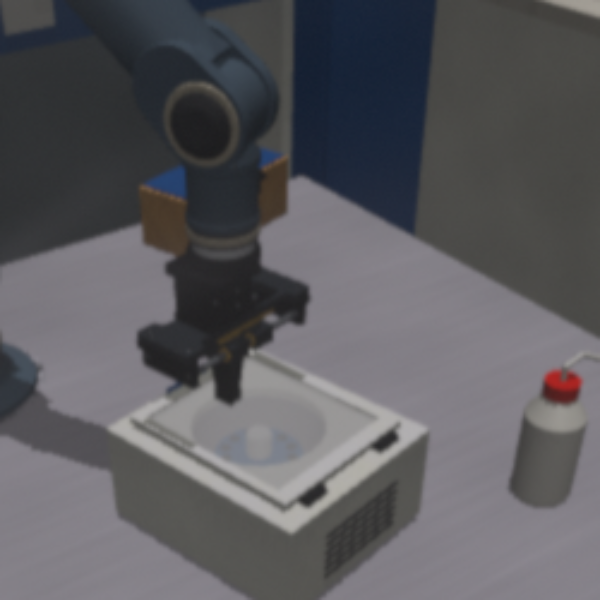

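Call:
{"fn": "arm_command", "kwargs": {"deltas": [[0,0,1,0,0,0,-1],[0,0,2,0,0,0,-1],[0,0,3,0,0,0,-1],[0,0,3,0,0,0,-1]]}}

```text
time_s: 24.22
position: [0.4169, 0.1705, 0.1604]
eef_rot: [[-0.971, -0.24, 0.001], [-0.24, 0.971, 0.001], [-0.001, 0.0, -1.0]]
contact_force: [-0.2, 1.1, 0.7]
grip_width: 0.0006
```

Call:
{"fn": "arm_command", "kwargs": {"deltas": [[0,0,1,0,0,0,-1],[0,0,2,0,0,0,-1],[0,0,2,0,0,0,-1]]}}

```text
time_s: 24.47
position: [0.4169, 0.1706, 0.1602]
eef_rot: [[-0.971, -0.24, 0.001], [-0.24, 0.971, -0.0], [-0.001, -0.0, -1.0]]
contact_force: [-5.2, -2.4, 16.9]
grip_width: 0.0003
```

Call:
{"fn": "arm_command", "kwargs": {"deltas": [[0,0,-5,0,0,0,-1],[0,0,-25,0,0,0,-1],[0,0,-60,0,0,0,-1],[0,0,-95,0,0,0,-1],[0,0,-130,0,0,0,-1],[0,30,-150,0,0,0,-1],[0,70,-150,0,0,0,-1],[0,110,-150,0,0,0,-1],[0,150,-150,0,0,0,-1],[0,180,-150,0,0,0,-1],[0,180,-150,0,0,0,-1],[0,180,-150,0,0,0,-1]]}}

```text
time_s: 25.47
position: [0.3723, 0.3464, 0.3078]
eef_rot: [[-0.97, -0.244, -0.001], [-0.244, 0.97, -0.0], [0.001, -0.0, -1.0]]
contact_force: [0.3, -1.0, -0.2]
grip_width: -0.0002
```

```bash
python3 - <<'E'
from h import *
s=st(); c=cam("top"); I,D=robot.camera("top"); P=cloud(c,D); hsv=cv2.cvtColor(I,cv2.COLOR_BGR2HSV)
S,SD=robot.camera("scene"); PS=cloud(cam("scene"),SD)
ux=np.array([.9695,.245]);hg=np.array([.5765,.2096])
for n,Q in (("top",P),("scene",PS)):
    Q=Q[(Q[...,2]>.115)&(Q[...,2]<.18)]; d=Q[:,:2]-hg; u=-(d@ux); w=d@np.array([-.245,.9695])
    m=(abs(w)>.072)&(abs(w)<.092)&(u>.01)&(u<.215)
    k=np.polyfit(u[m],Q[m,2],1); print(n,m.sum(),"frame slope,z0",k,"front z",np.polyval(k,.215))
cv2.imwrite("pics/x7.png",np.hstack([cv2.resize(I,(400,300)),cv2.resize(S,(400,300))]))
z=np.load("top1.npz")["I"]
for nm,(a,b,e,f) in dict(rack=(120,180,340,430),spare=(190,245,465,525),bottle=(200,250,95,170)).items(): print(nm,np.abs(z[a:b,e:f].astype(int)-I[a:b,e:f]).mean())
print("rotor blue z seen via lid n/a")
E
```

```text
25.47 [0.3723 0.3464 0.3078] [[-0.97, -0.244, -0.001], [-0.244, 0.97, -0.0], [0.001, -0.0, -1.0]] F [ 0.3  -1.05 -0.19] M [0.035 0.014 0.003] w -0.0001677434407954913 q [-0.435  0.175 -0.452  1.821  0.082  1.165  0.903]
top 2008 frame slope,z0 [-0.00183066  0.13416466] front z 0.13377106320861615
scene 704 frame slope,z0 [-0.0017732  0.1333305] front z 0.13294926432427467
rack 8.109567901234568
spare 9.158383838383838
bottle 7.963466666666666
rotor blue z seen via lid n/a
```

View pics/x7.png

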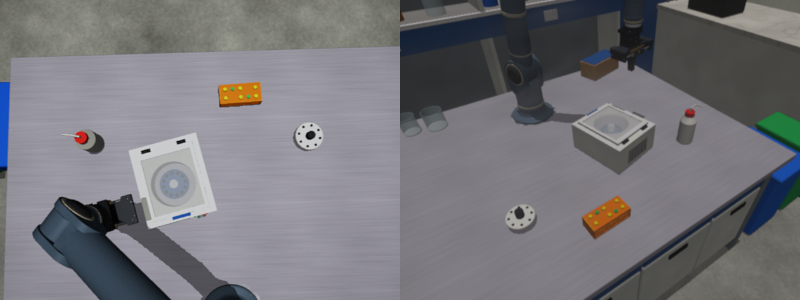

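The lid is flat (slope −0.002), the rotor is centred under it, the bystanders are where they were, and the arm is clear of everything. I'm handing the job in.

```bash
python3 -c "
from cell import robot;print(robot.job_done())"
```

```text
the job is handed in; nothing more can be done
None
```

The rotor is seated on the spindle, released, and the lid is closed; I handed the job in at about 25.5 s of the 67 s allowed. No verdict is reported, so what follows is my own measurement.

- **Seating:** I took the rotor by its knob and set it down on the drive dogs. I turned it about 51° with a contact force of roughly 6–10 N until it dropped. It had to be shifted about 1–2 mm sideways before it went fully home, then I let go.
- **Rotor check, lid still open:** The top plate measured 86.7 mm from the wrist camera and 86.1 mm from the scene camera; home is 87 mm. It was level to about 0.01 rad.
- **Lid check:** After closing, the lid frame's slope was about −0.002 rad in both views, with its top at 133–134 mm. The last push on the closed lid peaked at about 17 N.
- **Bystanders:** The spare rotor, rack and bottle look unmoved in the before-and-after top views. I compared them only by eye and by a small image difference, and did not measure their positions.
- **Disagreements:** The first wrist-camera fix on the rotor was 3–4 mm off the top camera's. I found the centre by closing the jaws in two directions instead. On the first closing the fingertips pressed the rotor's plate with about 7 N while it stood on the bench, and I raised the tool 2 mm before going on.
- **Not rechecked:** I did not measure the rotor's height again after closing the lid, only saw it centred through the clear panel.

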